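# Pin the core carriage at its hidden index station

## Task

Lock the core carriage of the scanning bench at its index station: take the locating pin out of its grey block, drop it point down through the steel bush on the carriage so that it stands on the bar below, then slide the carriage with the pin towards the scan head, feeling for the index hole hidden under the carriage until the pin drops in. Push the pin fully home, collar flush on the bush, and let go. Use only a light hand, never forcing or jamming the pin, and leave the jar, the core plug and the spare core where they are.

Things in the scene. Friction and masses are not known exactly. Their poses are not given: they have to be found in the camera images.
- bed: Fixed aluminium bed of the scanning bench, 190 mm wide (x), 700 mm long (y). Origin: centre of its underside, on the bench. Its +y points along the rails to the scan head, whose portal (260 mm high, 246 mm wide) stands across the bed 300 mm from the origin. Pressing or shoving the pin against bed, bar or carriage with more than 50 N (a brief knock as it lands aside) spoils the job.
- bar_mid (a point): Point on the bed, at its mid-length, on the top face of the level steel index bar (24 mm wide, 46 mm above the bench) that runs along y under the bush. The bar has one vertical hole, 13.5 mm wide, 16 mm deep, on the line where the bush travels. Its place differs each time: hidden under the carriage, 20 to 160 mm further to the scan head than the bush at the start.
- carriage (a joint): Position of the carriage on its rails (m): 0 at the stop away from the scan head, 0.20 at the other, growing towards the scan head (+y of the bed). It is an aluminium plate 320 by 170 mm, top 66 mm above the bench, with a pale split core on it (top 107 mm above the bench, near side 53 mm from the bush axis). It slides with 2 to 4 N of drag and stays where it is left.
- bush (a point): Centre of the top of the steel guide bush in the carriage, on the robot's side of the core: a square block 33 by 33 mm, its top 74 mm above the bench and 8 mm above the plate, with a vertical hole 13.5 mm wide through its 24 mm height. A 4 mm gap below it comes the index bar. Its axes are those of the bed (z up, y along the travel).
- pin_grip (a point): Middle of the locating pin's square grip: 22 by 22 mm, flat sides, 44 mm high. Its z axis runs up the pin; x and y are square to the flats. It is 69 mm above the tip and 27 mm above the underside of the collar; the collar's top is 22 mm below it. The steel pin is 91 mm high, about 120 g, and starts upright in its block.
- pin_seat (a point): Centre of the underside of the pin's round collar (28 mm wide, 5 mm thick), where the round shank, 12 mm thick and 42 mm long, begins. With the pin home the collar rests on the bush; while the tip rides on the index bar this point is 14 mm above the top of the bush.
- pin_tip (a point): Tip of the pin, 42 mm below the underside of the collar; the last 5 mm of the shank taper to a flat end 8 mm wide. With the pin home it is 14 mm below the top of the index bar.
- pin_block: Fixed grey plastic block, 56 by 56 mm and 50 mm high, with a vertical hole 15 mm wide through its middle in which the pin is kept, collar on the top of the block. Origin: centre of its underside.
- jar_mid (a point): Middle of a closed sample jar with a white lid, 52 mm in diameter and 62 mm high, standing on the bench. Leave alone.
- core_plug_center (a point): Middle of an upright cylindrical rock plug, 38 mm in diameter and 55 mm high, standing on the bench. Leave alone.
- spare_mid (a point): Middle of a spare dark split core in a half liner, 72 mm wide, 200 mm long (its y), 38 mm high, lying on the bench to the robot's left. Leave alone.
Things that resemble listed ones, but are neither listed nor needed, are in the scene too. Of the things like the part that bears pin_grip, leave any that is green; of the rest the larger one is meant.

How it is judged:
On the way, in this order (a step that is already met when the one before it is completed fails the run):
1. the pin's point is in the carriage's bush (z of pin_tip in the frame of bush below -0.01 m and horizontal distance between pin_tip and bush below 0.004 m), for 0.2 s.
2. the carriage has been slid at least 15 mm with the pin standing in its bush (all of step 1 and distance of bush from where it was at the start of the episode above 0.015 m), for 0.1 s.
At the end, for the whole second after the job is handed in: The pin stands upright in the bush, through into the hidden index hole, its collar flush on the bush (within 2 mm, centred within 3 mm), released, and the carriage is locked and at rest (z of pin_seat in the frame of bush below 0.002 m and horizontal distance between pin_seat and bush below 0.003 m and angle between pin_seat's own z axis and vertical below 0.06 rad and horizontal distance between pin_tip and bush below 0.004 m and velocity of joint carriage between -0.005 and 0.005 m/s); the robot touches nothing.
It fails at once if the pin was pressed or shoved against the bed, bar or carriage with more than 50 N (a passing knock as it lands does not count) (contact force between pin and bed above 50 N and linear speed of pin below 0.003 m/s).
It fails at once if the sample jar, the core plug or the spare core was moved by more than 15 mm (distance of any of jar_mid, core_plug_center, spare_mid from where it was at the start of the episode above 0.015 m).
It also fails if it takes over 61 s, if anything falls off the work surface, if the arm or the gripper's body presses on something with over 40 N, if the wrist force passes 120 N, or if a joint passes its speed limit or range.

## Robot

A 6-joint arm with a two-finger parallel gripper is mounted at the origin on the work surface. World frame = base frame: x ahead of the robot, y to its left, z up, the work surface at z = 0. Lengths are in m, angles in rad, forces in N, time in s.
With the tool pointing down it reaches from about 0.325 to 0.9 m from the base axis. Payload 6.1 kg.
Tool frame: the origin (TCP) lies on the front face of the gripper's body, between the roots of the fingers; the fingertips stand 70 mm ahead of it and the grasp point (between the pads) lies 51 mm ahead of it (robot.finger_overhang is the z of the fingertips in the tool frame, in m); z points along the fingers, y is the line along which they close (so a half turn about z gives the same grasp; the last joint's range is limited). The gripper opens to 87 mm and grips with 3 to 60 N. Pads are 19 mm wide; open, the fingers measure 117 mm over their backs; the gripper's body (75 mm by 190 mm) begins 51 mm behind the grasp point.
Start: joints at [-1.359, 0.22, 1.526, -0, 1.395, -0.126], TCP at [0.207, -0.59, 0.292] pointing down, gripper open.
Joint ranges: [-2.98, 2.98], [-0.91, 2.08], [0.09, 2.57], [-1.24, 4.39], [0.2, 2.65], [-2.68, 2.68]. Speed limits (rad/s): [2.57, 2.57, 3.01, 3.14, 3.14, 3.14].

## Interface

Orientations are given as a rotation vector (axis times angle).
In Python, from plant import robot gives the robot as it stands.
- The arm moves only by the tool carry_out, never from a script. Its argument "commands" is a list of rows, each a list of 3 entries, a list of its own where there are three numbers: the turn, a rotation vector about the tool's x, y, z in rad, then the shift along the tool's x, y, z in m, then the gripper's target within -1 to 1 (fully open at 1, half-way at 0, shut at -1). In form: [[[ax, ay, az], [dx, dy, dz], claw], ...]. A call has 1 to 5 rows; each row shifts and turns the commanded pose from where the row before left it, along the tool's axes as they then stand; what a row does not reach is not made up. A row lasts 1/10 s, in which the tool goes at most 50 mm and 8.59 degrees, less where a joint would pass 70% of its speed; a pose out of reach is approached as far as the arm can. A call with a gripper value outside its range is refused whole. The fingers move at their own pace and stop on an object; "newtons" is the grip in N (left out, the last holds). Time passes only in rows, so rows that do not move let the fingers close. It gives the time, the measured TCP pose, the force, the opening and the grip force at its end, in the units of the state.
- robot.state(): the state, without advancing time (a new reading comes with each control period).
- robot.camera(name): name is "scene" or "side" or "wrist"; returns the picture (420x560x3 uint8, blue, green, red); there is no depth.
- robot.camera_info(name): a dict with "camera_matrix" (3x3 intrinsics, pixels), "D" ([k1, k2, p1, p2, k3] as OpenCV has them; the pictures are not rectified), "R" (3x3) and "t" (3): a world point X has camera coordinates R X + t. Camera axes: x right, y down, z forward; pixel columns grow to the right and rows downward; lengths in m; the calibration is good to about 2 mm. A picture is of the moment at which its call begins: read the wrist's pose just before it. camera_info takes no time and is no camera call; for the wrist camera it gives the pose at the moment of the call.
- robot.job_done(): hands the job in; it is judged then, once.
The state is a dict: "time_s": time; "q": joint angles; "joint_velocities": joint speeds; "tau": joint torques, N m; "ee_pos": TCP position; "eef_rot": TCP orientation; "wrist_force": force on the tool from outside, world axes, zero at the start; "ft_torque": the same for the moment, N m; "gripper_width": finger opening in m; "grasp_force": force on a finger pad.
Only numpy, scipy, OpenCV 4.12 (cv2) and the standard library are available. Lean on these libraries where they do the work, as an engineer would, in place of code of your own. Each camera call takes 0.05 s, during which the arm holds its last target. There are 200 camera calls.

## Working session

There is one attempt and no reset: what is moved stays moved. The work goes in short steps, Python scripts to look and compute and a tool call to move; the robot and the scene stay as the last step left them, time stands still between calls to the robot, and variables do not carry over. Pictures are saved under pics/ and viewed, at most 10 in all, crops included, and the job is handed in when it is done.

Besides the shell and the picture viewer there is one more tool, called after ">>>" as a command line: name --argument value ..., lists and objects as JSON in quotes. carry_out: Moves the arm, as the interface text tells. Its arguments: {"type":"object","properties":{"commands":{"type":"array"},"newtons":{"type":"number"}},"required":["commands"]}

```bash
mkdir -p pics; ls
python3 - <<'E'
from plant import robot
import cv2
s=robot.state(); print(s)
for n in("scene","side","wrist"):
    i=robot.camera_info(n); print(n,i)
    im=robot.camera(n); cv2.imwrite(f"pics/{n}0.png",im)
a=[cv2.imread(f"pics/{n}0.png") for n in("scene","side")]
E
```

```text
pics
{'time_s': 0.0, 'q': array([-1.35910999e+00,  2.21219996e-01,  1.52762454e+00, -1.50976759e-05,
        1.39472429e+00, -1.26099669e-01]), 'joint_velocities': array([ 0.00054511, -0.00050264,  0.00122785,  0.00030792, -0.0006627 ,
        0.00137718]), 'tau': array([-1.19163665e-04, -4.94606245e+01, -3.87377322e+01,  6.98520709e-02,
        5.71840466e-02, -1.41831638e-04]), 'ee_pos': array([ 0.20701132, -0.58919194,  0.29113383]), 'eef_rot': array([-3.09494598e+00, -5.27746447e-01,  1.56022465e-04]), 'wrist_force': array([-0.63889346,  0.12198274, -0.18951891]), 'ft_torque': array([-0.05693786, -0.02155181,  0.00642144]), 'grasp_force': 0.0, 'gripper_width': 0.08727753680938939}
scene {'camera_matrix': array([[387.3137073 ,   0.        , 278.12140954],
       [  0.        , 387.3137073 , 201.00089593],
       [  0.        ,   0.        ,   1.        ]]), 'D': array([-0.08378281,  0.        ,  0.        ,  0.        ,  0.        ]), 'R': array([[-0.31913053,  0.9476497 ,  0.01075913],
       [ 0.67311457,  0.23464059, -0.70132772],
       [-0.66713753, -0.21657296, -0.71275779]]
[... 311 characters left out ...]
, 'R': array([[-0.8050472 , -0.59307728,  0.01258347],
       [-0.3134948 ,  0.40734018, -0.85778493],
       [ 0.503607  , -0.69450221, -0.51385472]]), 't': array([0.39521981, 0.21585386, 0.58941328])}
wrist {'camera_matrix': array([[341.46047206,   0.        , 277.96607943],
       [  0.        , 341.46047206, 209.10819351],
       [  0.        ,   0.        ,   1.        ]]), 'D': array([-0.00349492,  0.        ,  0.        ,  0.        ,  0.        ]), 'R': array([[ 3.31656885e-01, -9.43399652e-01, -8.98042946e-04],
       [-9.09916110e-01, -3.20136649e-01,  2.63752155e-01],
       [-2.49111188e-01, -8.66580744e-02, -9.64590065e-01]]), 't': array([-0.62466463, -0.03276087,  0.38911688])}
```

View pics/scene0.png

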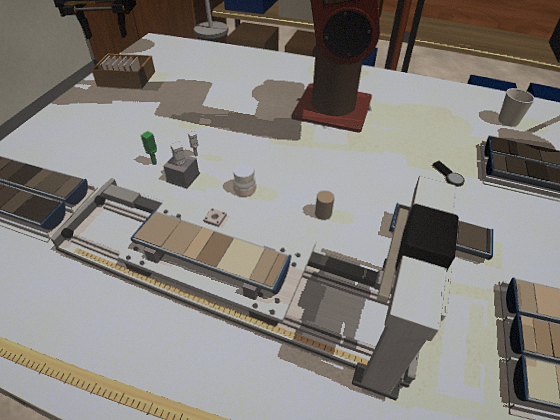

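View pics/side0.png

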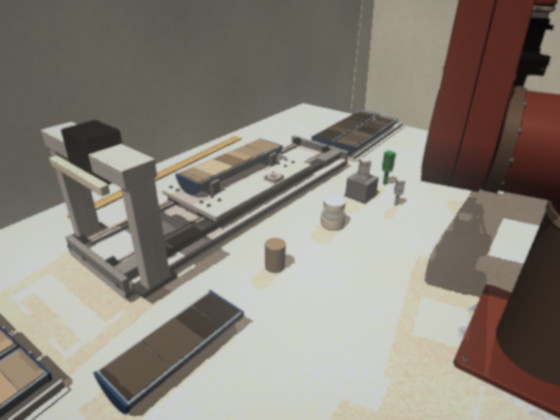

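View pics/wrist0.png

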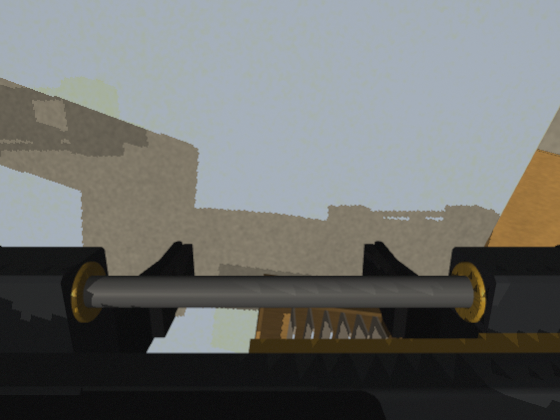

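The scene view shows three pin-like things: a green one at (149,145), a grey one in the grey block at (178,152), and a small grey one at (194,143). The side view has them at (388,165), (364,168) and (399,190). The bush is at (215,216) in scene and (273,177) in side. The pin in the block fits best, being grey and seemingly the larger, so I'll confirm with an enlarged crop.

Run:
```python
import cv2,numpy as np
a=cv2.imread("pics/scene0.png")[120:240,120:260]; b=cv2.imread("pics/side0.png")[140:240,255:415]
a=cv2.resize(a,None,fx=3.0,fy=3.0,interpolation=2); b=cv2.resize(b,None,fx=2.3,fy=2.3,interpolation=2)
c=np.zeros((360,420+368,3),np.uint8); c[:,:420]=a; c[:230,420:]=b
cv2.imwrite("pics/crop1.png",c)
```

```text
(no output)
```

View pics/crop1.png

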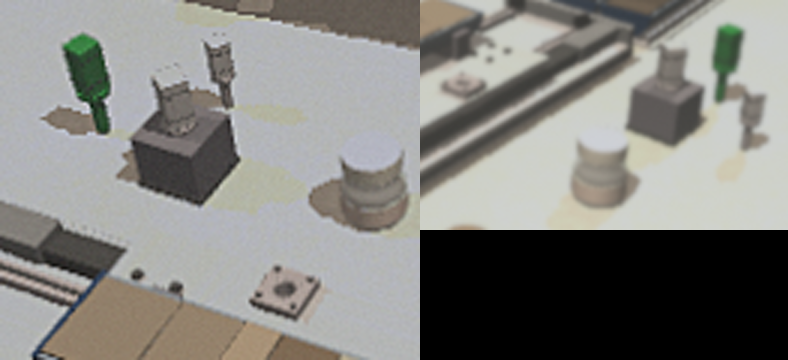

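The crop confirms that the grey pin in the grey block is the one meant: it's larger than the loose grey one and isn't green. In the scene crop its grip top is at (171,73) and the bush hole at (286,288).

```bash
cat > h.py <<'E'
from plant import robot
import cv2,numpy as np
from scipy.spatial.transform import Rotation as Ro
def ray(i,px):
    u=cv2.undistortPoints(np.array([[px]],float),i["camera_matrix"],i["D"])[0,0]
    return -i["R"].T@i["t"], i["R"].T@np.array([u[0],u[1],1.])
def onz(i,px,z):
    c,d=ray(i,px); return c+d*(z-c[2])/d[2]
def tri(rays):
    A=0;b=0
    for c,d in rays:
        d=d/np.linalg.norm(d); P=np.eye(3)-np.outer(d,d); A=A+P; b=b+P@c
    return np.linalg.solve(A,b)
def proj(i,X):
    return cv2.projectPoints(np.array([X],float),cv2.Rodrigues(i["R"])[0],i["t"],i["camera_matrix"],i["D"])[0][0,0]
E
python3 - <<'E'
from h import *
np.set_printoptions(precision=4,suppress=True)
s=robot.camera_info("scene");d=robot.camera_info("side");w=robot.camera_info("wrist")
f=lambda x,y:(120+x/3,120+y/3)
g=lambda x,y:(255+(x-420)/2.3,140+y/2.3)
print("bush",onz(s,f(286,288),.074),onz(d,g(464,85),.074),tri([ray(s,f(286,288)),ray(d,g(464,85))]))
print("pin top",onz(s,f(171,74),.119),onz(d,g(673,50),.119),tri([ray(s,f(171,74)),ray(d,g(673,50))]))
for p in [(134,145),(186,158),(234,115)]: print("blk",onz(s,f(*p),.05))
for p in [(250,300),(286,318),(321,283),(281,264)]: print("bushc",onz(s,f(*p),.074))
# wrist cam in tool
st=robot.state();R=Ro.from_rotvec(st["eef_rot"]).as_matrix()
print("cam in tool",R.T@(-w["R"].T@w["t"]-st["ee_pos"]),"\n",w["R"]@R, "\n",R)
E
```

```text
bush [ 0.5774 -0.1078  0.074 ] [ 0.5735 -0.101   0.074 ] [ 0.5769 -0.1074  0.0716]
pin top [ 0.4504 -0.2541  0.119 ] [ 0.4074 -0.2105  0.119 ] [ 0.4293 -0.2685  0.0956]
blk [ 0.4622 -0.2932  0.05  ]
blk [ 0.4625 -0.2479  0.05  ]
blk [ 0.4045 -0.2368  0.05  ]
bushc [ 0.5945 -0.1252  0.074 ]
bushc [ 0.6007 -0.0969  0.074 ]
bushc [ 0.5659 -0.0882  0.074 ]
bushc [ 0.559  -0.1201  0.074 ]
cam in tool [ 0.0712  0.0003 -0.0922] 
 [[ 0.0002  1.     -0.0009]
 [-0.9645 -0.     -0.264 ]
 [-0.264   0.0009  0.9645]] 
 [[ 0.9435  0.3314 -0.0003]
 [ 0.3314 -0.9435  0.0015]
 [ 0.0002 -0.0015 -1.    ]]
```

>>> carry_out --commands '[[[0,0,0],[0.04,-0.029,0],1],[[0,0,0],[0.04,-0.029,0],1],[[0,0,0],[0.04,-0.029,0],1],[[0,0,0],[0.04,-0.029,0],1],[[0,0,0],[0.04,-0.029,0],1]]'

```text
time_s: 0.65
ee_pos: [0.3484, -0.3848, 0.292]
eef_rot: [-3.097, -0.527, -0.0]
wrist_force: [0.7, -0.6, -1.1]
gripper_width: 0.087
grasp_force: 0.0
```

>>> carry_out --commands '[[[0,0,0],[0.04,-0.029,0],1],[[0,0,0],[0.04,-0.029,0],1],[[0,0,0],[0.037,-0.028,0],1],[[0,0,0.14],[0,0,0],1],[[0,0,0.14],[0,0,0],1]]'

```text
time_s: 1.15
ee_pos: [0.4305, -0.2648, 0.292]
eef_rot: [-3.14, -0.088, 0.0]
wrist_force: [-0.9, -0.0, 0.1]
gripper_width: 0.0874
grasp_force: 0.0
```

>>> carry_out --commands '[[[0,0,0.14],[0,0,0],1],[[0,0,0.13],[0,0,0],1],[[0,0,0],[0,0,0],1]]'

```text
time_s: 1.45
ee_pos: [0.4296, -0.2665, 0.292]
eef_rot: [-3.124, 0.334, 0.001]
wrist_force: [0.2, 0.2, -0.3]
gripper_width: 0.0871
grasp_force: 0.0
```

Run:
```python
from h import *
import pickle
st=robot.state();i=robot.camera_info("wrist");im=robot.camera("wrist")
pickle.dump((st,i,im),open("w1.pkl","wb")); cv2.imwrite("pics/w1.png",im)
print(st["time_s"],st["ee_pos"],Ro.from_rotvec(st["eef_rot"]).as_matrix(),st["wrist_force"])
```

```text
1.45 [ 0.42956849 -0.2664639   0.29198058] [[ 9.77385594e-01 -2.11464516e-01 -3.99059817e-04]
 [-2.11464409e-01 -9.77385654e-01  2.93685714e-04]
 [-4.52139448e-04 -2.02657238e-04 -9.99999877e-01]] [ 0.16641387  0.22169346 -0.30097349]
```

View pics/w1.png

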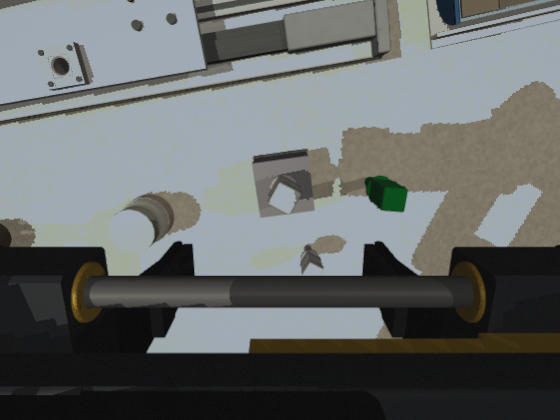

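The wrist view shows the pin's grip top at about (285,197), yawed relative to the block at (283,183), and the bush at (61,66). The green pin is at (388,193) and the small one at (311,258).

Run:
```python
from h import *
import pickle
st,i,im=pickle.load(open("w1.pkl","rb")); g=cv2.cvtColor(im,6)
print(g[178:216:3,266:304:3]); print(g[40:92:4,36:96:4])
# bed edges: Canny+Hough, project to z guess
e=cv2.Canny(g,60,150); L=cv2.HoughLinesP(e[:135],1,np.pi/720,50,minLineLength=90,maxLineGap=6)
for l in L[:,0]:
    a=onz(i,l[:2],.066);b=onz(i,l[2:],.066); v=a-b
    print(l,np.round(np.degrees(np.arctan2(v[1],v[0]))%180-90,2))
u=cv2.resize(np.hstack([im[170:225,255:315],im[38:93,30:105]]),None,fx=5,fy=5,interpolation=2); cv2.imwrite("pics/c2.png",u); print(u.shape)
```

```text
[[112 109 105 132  81  70  64  72  92  79  68  68  69]
 [108 108 133 108  77  70  66  71  64  79  80  69  69]
 [108 105 139  82 131 154  97  63  68  71  63  68  68]
 [107 119 100  80 166 169 169 156  95  58  70  62  69]
 [108 100  83 146 169 169 169 169 169 157  80  59  69]
 [107  82  85 168 168 169 169 169 169 169 112 108  68]
 [107  86 153 169 168 169 169 170 169 169 111  95  68]
 [108  99 169 169 169 169 169 168 169 169 121  90  91]
 [107 134 169 169 169 169 169 169 169 150  94 118 118]
 [107 101 143 169 168 169 169 169 168 162 118 118 118]
 [117 120 119 111 152 169 169 168 169 116 118 118 117]
 [120 119 119 119 118 115 158 168 149 117 118 117 126]
 [119 119 119 119 121 130 138 146 153 169 169 168 169]]
[[167 166 167 167 167 167 167 168 167 167 168 167 167 167 167]
 [167 167 167 167 167 167 166 166 142 166  53 164 167 168 167]
 [166 166 166 165 166 166 167 166  76  87  54 109 123 167 168]
 [165  75 164 167 167 166 166 166 166 166  81  65 109 168 168]
 [166 166 166 165 166 135 129 167 167 167 160  53 108 168 167]
 [166 166 166 165 100  41  36  38 141 167 167  53 109 124 167]
 [167 166 166 166 107  48  46  35  93 167 166  54  87 110 168]
 [167 167 166 166 113  53  51  34  55 167 167 155  58 109 167]
 [167 167 166 166 141  91  57  56 152 164 168 168  52 108 126]
 [167 168 167 167 167 167 157 166 167 167 152 146  53 107 110]
 [167 168 168 167 167 167 166 167 167 168 126  77 101  69 126]
 [167 168 168  88  78 167 167 168 168 161 154  88  60 106 168]
 [168 168 166 167 157  95  42  84 147 168 168 168 161 152  89]]
[  0 120 361  59] -3.25
[  0 104 214  67] -3.19
[  0 111  94  94] -2.78
[  0 106 207  70] -3.13
[430  47 559  18] -0.15
[438  36 559   9] -0.31
[196  19 305   0] -3.36
[121  99 279  72] -3.15
(275, 675, 3)
```

View pics/c2.png

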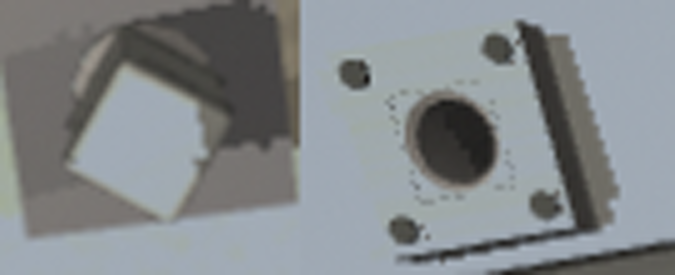

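The crop shows the pin top's bright square turned about 30° in the image, and the bush's dark round hole with its rim. Next I'll measure both with contours.

Run:
```python
from h import *
import pickle
np.set_printoptions(precision=4,suppress=True)
st,i,im=pickle.load(open("w1.pkl","rb")); g=cv2.cvtColor(im,6)
m=np.zeros_like(g); m[178:216,264:303]=(g[178:216,264:303]>140)*255
n,l,s,c=cv2.connectedComponentsWithStats(m); k=l[195,285]; m=((l==k)*255).astype(np.uint8)
m=cv2.morphologyEx(m,cv2.MORPH_OPEN,np.ones((3,3),np.uint8))
cn=max(cv2.findContours(m,0,1)[0],key=cv2.contourArea)
W=np.array([onz(i,p,.099)[:2] for p in cn[:,0].astype(float)])
r=cv2.minAreaRect((W*1000).astype(np.float32)); print("pin",r,W.mean(0))
M=cv2.moments(m,True); pc=(M["m10"]/M["m00"],M["m01"]/M["m00"]); print(pc,onz(i,pc,.099))
h=np.zeros_like(g); h[52:82,46:78]=(g[52:82,46:78]<120)*255
n,l,s,c=cv2.connectedComponentsWithStats(h); k=l[66,60]; h=((l==k)*255).astype(np.uint8)
cn=max(cv2.findContours(h,0,1)[0],key=cv2.contourArea); 
W=np.array([onz(i,p,.074)[:2] for p in cn[:,0].astype(float)])
print("hole",cv2.fitEllipse((W*1000).astype(np.float32)))
# bush by screw centres (crop px/5)
S=[onz(i,(30+(x-300)/5,38+y/5),.074)[:2] for x,y in[(354,73),(497,48),(546,205),(403,230)]]
print("screws",np.array(S),np.mean(S,0))
```

```text
pin ((430.42486572265625, -272.9308776855469), (21.62657928466797, 21.698217391967773), 47.70793151855469) [ 0.4303 -0.2725]
(284.0910714285714, 199.50357142857143) [ 0.4302 -0.2729  0.099 ]
hole ((578.3821411132812, -110.73346710205078), (13.805782318115234, 14.642205238342285), 153.8644561767578)
screws [[ 0.5913 -0.0989]
 [ 0.5898 -0.1238]
 [ 0.5647 -0.123 ]
 [ 0.5662 -0.0975]] [ 0.578  -0.1108]
```

Run:
```python
from h import *
import pickle
np.set_printoptions(precision=4,suppress=True)
st,w,im=pickle.load(open("w1.pkl","rb"))
s=robot.camera_info("scene");d=robot.camera_info("side")
f=lambda x,y:(120+x/3,120+y/3)
g=lambda x,y:(255+(x-420)/2.3,140+y/2.3)
print("green",tri([ray(s,f(83,42)),ray(d,g(730,31)),ray(w,(393,201))]))
print("small",tri([ray(s,f(216,43)),ray(d,g(754,96)),ray(w,(311,264))]))
```

```text
green [ 0.4064 -0.3649  0.089 ]
small [ 0.345  -0.2834  0.0622]
```

>>> carry_out --commands '[[[0,0,0],[0.002,0.006,0],0.1],[[0,0,0.14],[0,0,0.02],0.1],[[0,0,0.14],[0,0,0.02],0.1],[[0,0,0.14],[0,0,0.02],0.1],[[0,0,0.105],[0,0,0.02],0.1]]'

```text
time_s: 2.0
ee_pos: [0.4303, -0.2735, 0.2115]
eef_rot: [2.929, -1.137, 0.0]
wrist_force: [0.8, -0.5, -0.3]
gripper_width: 0.055
grasp_force: 0.0
```

>>> carry_out --commands '[[[0,0,0],[0,0,0],0.1],[[0,0,0],[0,0,0.03],0.1],[[0,0,0],[0,0,0.03],0.1],[[0,0,0],[0,0,0.022],0.1],[[0,0,0],[0,0,0],0.1]]'

```text
time_s: 2.5
ee_pos: [0.4289, -0.272, 0.128]
eef_rot: [-2.931, 1.126, 0.008]
wrist_force: [-0.8, 0.4, -0.2]
gripper_width: 0.0477
grasp_force: 0.0
```

>>> carry_out --commands '[[[0,0,0],[0,0,0],-0.2],[[0,0,0],[0,0,0],-0.4],[[0,0,0],[0,0,0],-0.7],[[0,0,0],[0,0,0],-0.7],[[0,0,0],[0,0,0],-0.7]]' --newtons 15

```text
time_s: 3.0
ee_pos: [0.431, -0.2734, 0.1315]
eef_rot: [2.93, -1.131, 0.003]
wrist_force: [0.8, 0.3, 5.0]
gripper_width: 0.0219
grasp_force: 15.0
```

>>> carry_out --commands '[[[0,0,0],[0,0,-0.01],-0.7],[[0,0,0],[0,0,-0.02],-0.7],[[0,0,0],[0,0,-0.035],-0.7],[[0,0,0],[0,0,-0.035],-0.7],[[0,0,0],[0,0,0],-0.7]]' --newtons 25

```text
time_s: 3.5
ee_pos: [0.4324, -0.2748, 0.2363]
eef_rot: [2.927, -1.13, 0.014]
wrist_force: [0.9, -0.6, -1.5]
gripper_width: 0.0218
grasp_force: 25.0
```

Run:
```python
from h import *
import pickle
st=robot.state();i=robot.camera_info("wrist");im=robot.camera("wrist")
pickle.dump((st,i,im),open("w2.pkl","wb"))
cv2.imwrite("pics/w2.png",cv2.resize(im[170:330,180:380],None,fx=3.5,fy=3.5,interpolation=2))
print(st["time_s"],st["ee_pos"],st["wrist_force"],st["gripper_width"])
R=Ro.from_rotvec(st["eef_rot"]).as_matrix();print(R)
for z in(.1235,.1185,.0815):print(proj(i,st["ee_pos"]+R@[0,0,z]))
```

```text
3.5 [ 0.43244688 -0.27479929  0.23630061] [ 0.89178562 -0.63223083 -1.47664347] 0.021819123668994116
[[ 7.40489311e-01 -6.72032120e-01  6.95766465e-03]
 [-6.72001941e-01 -7.40521997e-01 -6.36902017e-03]
 [ 9.43248985e-03  4.06272084e-05 -9.99955512e-01]]
[276.32057955 228.03277527]
[276.28515324 230.46822397]
[275.96608143 252.40492787]
```

View pics/w2.png

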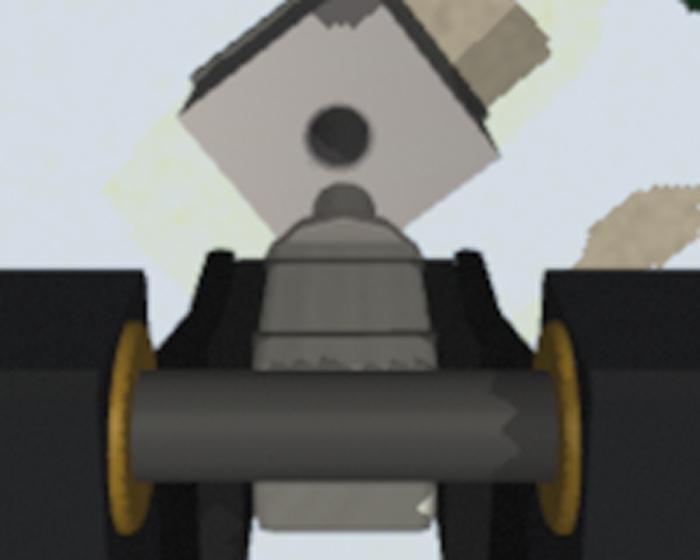

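The view shows the pin held upright. Its tip is at crop (345,190), about full-image (278.5,224), and the block's hole is free.

>>> carry_out --commands '[[[0,0,-0.137],[0,0,0],-0.7],[[0,0,-0.137],[0,0,0],-0.7],[[0,0,-0.137],[0,0,0],-0.7],[[0,0,-0.137],[0,0,0],-0.7],[[0,0,-0.135],[0,0,0],-0.7]]'

```text
time_s: 4.05
ee_pos: [0.4293, -0.2722, 0.2284]
eef_rot: [-3.138, 0.076, 0.005]
wrist_force: [0.1, -0.5, -2.0]
gripper_width: 0.0217
grasp_force: 25.0
```

>>> carry_out --commands '[[[0,0,0],[0.02,-0.025,0],-0.7],[[0,0,0],[0.028,-0.035,0],-0.7],[[0,0,0],[0.028,-0.035,0],-0.7],[[0,0,0],[0.028,-0.035,0],-0.7],[[0,0,0],[0.02,-0.025,0],-0.7]]'

```text
time_s: 4.55
ee_pos: [0.5628, -0.1224, 0.2284]
eef_rot: [-3.139, 0.083, 0.005]
wrist_force: [0.5, -0.7, -0.9]
gripper_width: 0.0217
grasp_force: 25.0
```

>>> carry_out --commands '[[[0,0,0],[0.014,-0.016,0],-0.7],[[0,0,0],[0,0,0],-0.7],[[0,0,0],[0,0,0.01],-0.7],[[0,0,0],[0,0,0],-0.7],[[0,0,0],[0,0,0],-0.7]]'

```text
time_s: 5.05
ee_pos: [0.5761, -0.1103, 0.2189]
eef_rot: [-3.14, 0.087, 0.004]
wrist_force: [-0.0, -0.9, -1.8]
gripper_width: 0.0216
grasp_force: 25.0
```

Run:
```python
from h import *
import pickle
np.set_printoptions(precision=4,suppress=True)
st=robot.state();i=robot.camera_info("wrist");im=robot.camera("wrist")
pickle.dump((st,i,im),open("w3.pkl","wb"))
cv2.imwrite("pics/w3.png",cv2.resize(im[150:290,180:380],None,fx=4,fy=4,interpolation=2))
print(st["time_s"],st["ee_pos"],st["wrist_force"],st["gripper_width"])
R=Ro.from_rotvec(st["eef_rot"]).as_matrix();print(R)
for z in(.1235,.1185,.0815):print(proj(i,st["ee_pos"]+R@[0,0,z]))
print(proj(i,[.578,-.1107,.074]))
```

```text
5.05 [ 0.5761 -0.1103  0.2189] [-0.0462 -0.8863 -1.8066] 0.02159239454453051
[[ 0.9985 -0.0555 -0.0025]
 [-0.0555 -0.9985  0.0006]
 [-0.0025 -0.0005 -1.    ]]
[276.7382 227.1194]
[276.7163 229.5381]
[276.5195 251.3269]
[277.2641 214.8554]
```

View pics/w3.png

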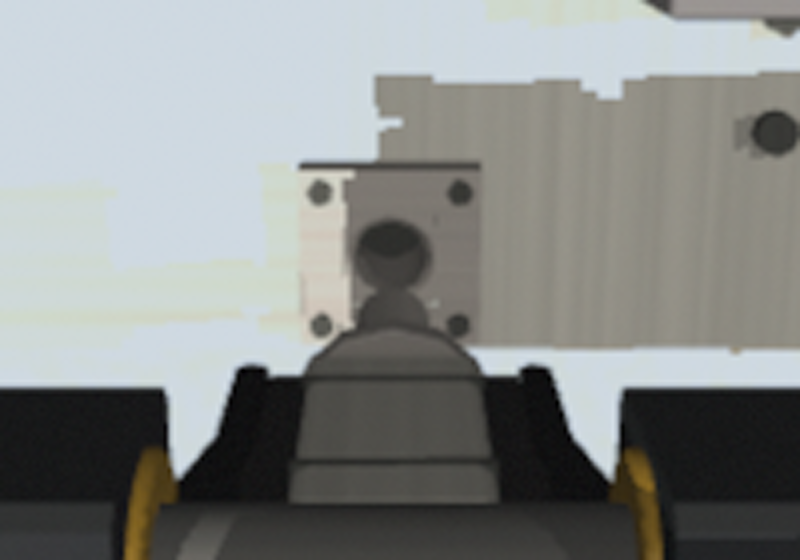

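The view shows the bush square aligned with the tool, with its hole centre at crop (391,257). The pin tip is at crop (393,290) and needs about +3 mm in x.

>>> carry_out --commands '[[[0,0,0],[0.003,-0.0005,0.005],-0.7],[[0,0,0],[0,0,0.01],-0.7],[[0,0,0],[0,0,0],-0.7],[[0,0,0],[0,0,0.004],-0.7],[[0,0,0],[0,0,0.003],-0.7]]'

```text
time_s: 5.6
ee_pos: [0.5804, -0.1093, 0.1979]
eef_rot: [-3.14, 0.085, 0.0]
wrist_force: [0.8, -0.3, -0.2]
gripper_width: 0.0217
grasp_force: 25.0
```

>>> carry_out --commands '[[[0,0,0],[0,0,0.002],-0.7],[[0,0,0],[0,0,0.002],-0.7],[[0,0,0],[0,0,0],-0.7]]'

```text
time_s: 5.9
ee_pos: [0.5803, -0.1093, 0.194]
eef_rot: [-3.14, 0.085, 0.001]
wrist_force: [-0.4, 0.2, -1.9]
gripper_width: 0.0219
grasp_force: 25.0
```

>>> carry_out --commands '[[[0,0,0],[0,0,0.002],-0.7],[[0,0,0],[0,0,0.002],-0.7],[[0,0,0],[0,0,0],-0.7]]'

```text
time_s: 6.2
ee_pos: [0.5802, -0.1096, 0.1905]
eef_rot: [3.14, -0.085, -0.001]
wrist_force: [-2.0, -1.8, 0.3]
gripper_width: 0.022
grasp_force: 25.0
```

Run:
```python
from h import *
import pickle
np.set_printoptions(precision=4,suppress=True)
st=robot.state();i=robot.camera_info("wrist");im=robot.camera("wrist")
cv2.imwrite("pics/w4.png",cv2.resize(im[150:290,180:380],None,fx=4,fy=4,interpolation=2))
print(st["time_s"],st["ee_pos"],st["wrist_force"],st["ft_torque"])
```

```text
6.2 [ 0.5802 -0.1096  0.1905] [-2.0045 -1.8094  0.3457] [-0.1591  0.4646 -0.0402]
```

View pics/w4.png

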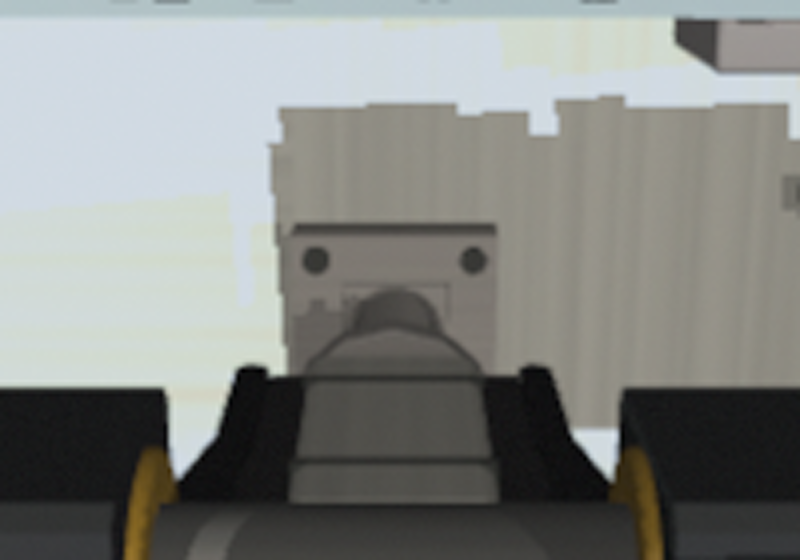

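The tip is inside the bush, with a slight side load (−2 N in both x and y), so I'll ease off and go down.

>>> carry_out --commands '[[[0,0,0],[-0.001,0.0006,0],-0.7],[[0,0,0],[0,0,0.003],-0.7],[[0,0,0],[0,0,0.003],-0.7],[[0,0,0],[0,0,0.003],-0.7],[[0,0,0],[0,0,0],-0.7]]'

```text
time_s: 6.75
ee_pos: [0.579, -0.1097, 0.1803]
eef_rot: [-3.14, 0.085, 0.002]
wrist_force: [0.4, 0.7, -1.0]
gripper_width: 0.0218
grasp_force: 25.0
```

>>> carry_out --commands '[[[0,0,0],[0,0,0.003],-0.7],[[0,0,0],[0,0,0.003],-0.7],[[0,0,0],[0,0,0.002],-0.7],[[0,0,0],[0,0,0],-0.7]]'

```text
time_s: 7.15
ee_pos: [0.5791, -0.1098, 0.1727]
eef_rot: [-3.14, 0.085, 0.001]
wrist_force: [0.4, -0.5, -1.9]
gripper_width: 0.0218
grasp_force: 25.0
```

>>> carry_out --commands '[[[0,0,0],[0,0,0.001],-0.7],[[0,0,0],[0,0,0.001],-0.7],[[0,0,0],[0,0,0],-0.7]]'

```text
time_s: 7.45
ee_pos: [0.5794, -0.1099, 0.1712]
eef_rot: [-3.14, 0.085, 0.0]
wrist_force: [-0.4, 0.7, -1.6]
gripper_width: 0.0218
grasp_force: 25.0
```

>>> carry_out --commands '[[[0,0,0],[0,0,0.001],-0.7],[[0,0,0],[0,0,0],-0.7]]'

```text
time_s: 7.65
ee_pos: [0.5794, -0.1099, 0.1701]
eef_rot: [-3.14, 0.085, 0.0]
wrist_force: [0.5, 0.3, -1.2]
gripper_width: 0.0219
grasp_force: 25.0
```

>>> carry_out --commands '[[[0,0,0],[0,0,0.001],-0.7],[[0,0,0],[0,0,0],-0.7]]'

```text
time_s: 7.85
ee_pos: [0.5795, -0.1099, 0.1695]
eef_rot: [3.14, -0.085, 0.001]
wrist_force: [-0.1, 0.5, 0.0]
gripper_width: 0.0219
grasp_force: 25.0
```

>>> carry_out --commands '[[[0,0,0],[0,0,0.001],-0.7],[[0,0,0],[0,0,0],-0.7]]'

```text
time_s: 8.05
ee_pos: [0.5797, -0.1099, 0.1694]
eef_rot: [3.14, -0.085, 0.001]
wrist_force: [-2.4, 0.5, 6.3]
gripper_width: 0.0214
grasp_force: 25.0
```

Contact with the bar is light, about 8 N per mm. Now sliding.

>>> carry_out --commands '[[[0,0,0],[0,-0.001,0],-0.7],[[0,0,0],[0,-0.003,0],-0.7],[[0,0,0],[0,-0.004,0],-0.7],[[0,0,0],[0,-0.004,0],-0.7],[[0,0,0],[0,-0.004,0],-0.7]]'

```text
time_s: 8.55
ee_pos: [0.5806, -0.0958, 0.1695]
eef_rot: [3.136, -0.085, 0.002]
wrist_force: [-3.1, -6.8, 4.4]
gripper_width: 0.0217
grasp_force: 25.0
```

>>> carry_out --commands '[[[0,0,0],[-0.0005,-0.002,0],-0.7],[[0,0,0],[0,-0.002,0],-0.7],[[0,0,0],[0,-0.002,0],-0.7],[[0,0,0],[0,-0.002,0],-0.7]]'

```text
time_s: 8.95
ee_pos: [0.5808, -0.0877, 0.1695]
eef_rot: [3.137, -0.085, 0.003]
wrist_force: [-2.5, -6.9, 4.2]
gripper_width: 0.0216
grasp_force: 25.0
```

>>> carry_out --commands '[[[0,0,0],[-0.0005,-0.002,0],-0.7],[[0,0,0],[0,-0.002,0],-0.7],[[0,0,0],[0,-0.002,0],-0.7],[[0,0,0],[0,-0.002,0],-0.7]]'

```text
time_s: 9.35
ee_pos: [0.5809, -0.0796, 0.1695]
eef_rot: [3.137, -0.085, 0.004]
wrist_force: [-0.2, -6.1, 2.6]
gripper_width: 0.0216
grasp_force: 25.0
```

>>> carry_out --commands '[[[0,0,0],[0,-0.002,0.0003],-0.7],[[0,0,0],[0,-0.002,0],-0.7],[[0,0,0],[0,-0.002,0],-0.7],[[0,0,0],[0,-0.002,0],-0.7]]'

```text
time_s: 9.75
ee_pos: [0.5814, -0.0718, 0.1694]
eef_rot: [3.137, -0.085, 0.004]
wrist_force: [-0.6, -6.6, 5.4]
gripper_width: 0.0217
grasp_force: 25.0
```

>>> carry_out --commands '[[[0,0,0],[0,-0.002,0],-0.7],[[0,0,0],[0,-0.002,0],-0.7],[[0,0,0],[0,-0.002,0],-0.7],[[0,0,0],[0,-0.002,0],-0.7]]'

```text
time_s: 10.15
ee_pos: [0.5819, -0.0638, 0.1695]
eef_rot: [3.137, -0.085, 0.004]
wrist_force: [-1.8, -7.1, 5.5]
gripper_width: 0.0221
grasp_force: 25.0
```

>>> carry_out --commands '[[[0,0,0],[-0.0003,-0.002,0],-0.7],[[0,0,0],[0,-0.002,0],-0.7],[[0,0,0],[0,-0.002,0],-0.7],[[0,0,0],[0,-0.002,0],-0.7]]'

```text
time_s: 10.55
ee_pos: [0.5822, -0.0557, 0.1695]
eef_rot: [3.137, -0.085, 0.005]
wrist_force: [-0.7, -6.7, 5.0]
gripper_width: 0.0219
grasp_force: 25.0
```

>>> carry_out --commands '[[[0,0,0],[0,-0.002,0],-0.7],[[0,0,0],[0,-0.002,0],-0.7],[[0,0,0],[0,-0.002,0],-0.7],[[0,0,0],[0,-0.002,0],-0.7]]'

```text
time_s: 10.95
ee_pos: [0.5826, -0.0478, 0.1694]
eef_rot: [3.137, -0.085, 0.005]
wrist_force: [-0.1, -6.7, 3.7]
gripper_width: 0.0216
grasp_force: 25.0
```

>>> carry_out --commands '[[[0,0,0],[0,-0.002,0.0002],-0.7],[[0,0,0],[0,-0.002,0],-0.7],[[0,0,0],[0,-0.002,0],-0.7],[[0,0,0],[0,-0.002,0],-0.7]]'

```text
time_s: 11.35
ee_pos: [0.5831, -0.0399, 0.1694]
eef_rot: [3.136, -0.085, 0.005]
wrist_force: [-0.8, -6.5, 6.0]
gripper_width: 0.0216
grasp_force: 25.0
```

>>> carry_out --commands '[[[0,0,0],[0,-0.002,0],-0.7],[[0,0,0],[0,-0.002,0],-0.7],[[0,0,0],[0,-0.002,0],-0.7],[[0,0,0],[0,-0.002,0],-0.7]]'

```text
time_s: 11.75
ee_pos: [0.5835, -0.0319, 0.1694]
eef_rot: [3.136, -0.085, 0.005]
wrist_force: [-1.6, -6.8, 6.1]
gripper_width: 0.0211
grasp_force: 25.0
```

>>> carry_out --commands '[[[0,0,0],[-0.0003,-0.002,0],-0.7],[[0,0,0],[0,-0.002,0],-0.7],[[0,0,0],[0,-0.002,0],-0.7],[[0,0,0],[0,-0.002,0],-0.7]]'

```text
time_s: 12.15
ee_pos: [0.5838, -0.0239, 0.1694]
eef_rot: [3.137, -0.085, 0.005]
wrist_force: [-1.4, -6.2, 4.3]
gripper_width: 0.0218
grasp_force: 25.0
```

>>> carry_out --commands '[[[0,0,0],[-0.0002,-0.002,0.0001],-0.7],[[0,0,0],[0,-0.002,0],-0.7],[[0,0,0],[0,-0.002,0],-0.7],[[0,0,0],[0,-0.002,0],-0.7]]'

```text
time_s: 12.55
ee_pos: [0.5841, -0.0155, 0.1692]
eef_rot: [3.137, -0.085, 0.006]
wrist_force: [0.4, -4.5, 2.2]
gripper_width: 0.0218
grasp_force: 25.0
```

The force dropped and z is slightly lower, so I'll probe downward here.

>>> carry_out --commands '[[[0,0,0],[0,0,0.0005],-0.7],[[0,0,0],[0,0,0],-0.7]]'

```text
time_s: 12.75
ee_pos: [0.5836, -0.0143, 0.1676]
eef_rot: [3.14, -0.085, 0.004]
wrist_force: [2.4, -3.1, 0.9]
gripper_width: 0.0219
grasp_force: 25.0
```

>>> carry_out --commands '[[[0,0,0],[0.0003,0,0.001],-0.7],[[0,0,0],[0,0,0.001],-0.7],[[0,0,0],[0,0,0],-0.7]]'

```text
time_s: 13.05
ee_pos: [0.5836, -0.014, 0.1652]
eef_rot: [3.14, -0.085, 0.002]
wrist_force: [4.9, -3.3, 1.5]
gripper_width: 0.0218
grasp_force: 25.0
```

>>> carry_out --commands '[[[0,0,0],[0.0006,0.0003,0],-0.7],[[0,0,0],[0,0,0.001],-0.7],[[0,0,0],[0,0,0.001],-0.7],[[0,0,0],[0,0,0],-0.7]]'

```text
time_s: 13.45
ee_pos: [0.5839, -0.0138, 0.1633]
eef_rot: [-3.14, 0.085, -0.001]
wrist_force: [3.9, 0.4, 2.2]
gripper_width: 0.0218
grasp_force: 25.0
```

>>> carry_out --commands '[[[0,0,0],[0.0007,0,0],-0.7],[[0,0,0],[0,0,0.001],-0.7],[[0,0,0],[0,0,0.001],-0.7],[[0,0,0],[0,0,0],-0.7]]'

```text
time_s: 13.85
ee_pos: [0.5842, -0.0138, 0.1608]
eef_rot: [-3.14, 0.085, 0.001]
wrist_force: [2.0, 3.4, 1.6]
gripper_width: 0.0221
grasp_force: 25.0
```

>>> carry_out --commands '[[[0,0,0],[0.0004,-0.0003,0],-0.7],[[0,0,0],[0,0,0.001],-0.7],[[0,0,0],[0,0,0.001],-0.7],[[0,0,0],[0,0,0.001],-0.7],[[0,0,0],[0,0,0],-0.7]]'

```text
time_s: 14.35
ee_pos: [0.5845, -0.0138, 0.1578]
eef_rot: [-3.14, 0.085, 0.001]
wrist_force: [-1.2, 3.8, 2.0]
gripper_width: 0.0217
grasp_force: 25.0
```

>>> carry_out --commands '[[[0,0,0],[0,-0.0004,0.001],-0.7],[[0,0,0],[0,0,0.001],-0.7],[[0,0,0],[0,0,0],-0.7]]'

```text
time_s: 14.65
ee_pos: [0.5846, -0.0137, 0.1559]
eef_rot: [-3.14, 0.085, 0.001]
wrist_force: [-1.7, 3.0, 3.1]
gripper_width: 0.0218
grasp_force: 25.0
```

>>> carry_out --commands '[[[0,0,0],[0,0,0.0007],-0.7],[[0,0,0],[0,0,0],-0.7]]'

```text
time_s: 14.85
ee_pos: [0.5847, -0.0137, 0.1556]
eef_rot: [-3.14, 0.085, 0.001]
wrist_force: [-2.5, 3.3, 5.1]
gripper_width: 0.022
grasp_force: 25.0
```

>>> carry_out --commands '[[[0,0,0],[0,-0.0002,0.0007],-0.7],[[0,0,0],[0,0,0],-0.7]]'

```text
time_s: 15.05
ee_pos: [0.5848, -0.0136, 0.1555]
eef_rot: [3.14, -0.085, -0.001]
wrist_force: [-3.4, 2.9, 10.9]
gripper_width: 0.0216
grasp_force: 25.0
```

The pin is home with the collar in firm contact. I'll take the pressure off, open and retreat.

>>> carry_out --commands '[[[0,0,0],[0,0,-0.0008],-0.7],[[0,0,0],[0,0,0],-0.3],[[0,0,0],[0,0,0],0.1],[[0,0,0],[0,0,0],0.1],[[0,0,0],[0,0,0],0.1]]'

```text
time_s: 15.55
ee_pos: [0.5847, -0.0137, 0.1552]
eef_rot: [3.14, -0.085, -0.0]
wrist_force: [-0.3, 0.1, -0.1]
gripper_width: 0.0441
grasp_force: 0.0
```

>>> carry_out --commands '[[[0,0,0],[0,0,-0.01],0.1],[[0,0,0],[0,0,-0.03],0.1],[[0,0,0],[0,0,-0.04],0.1],[[0,0,0],[0,0,-0.03],0.1],[[0,0,0],[0,0,0],0.1]]'

```text
time_s: 16.05
ee_pos: [0.5876, -0.0139, 0.2725]
eef_rot: [3.139, -0.085, 0.017]
wrist_force: [0.9, -0.4, 0.8]
gripper_width: 0.0477
grasp_force: 0.0
```

Run:
```python
from h import *
st=robot.state();im=robot.camera("wrist");i=robot.camera_info("wrist");sd=robot.camera("side")
np.set_printoptions(precision=4,suppress=True)
print(st["time_s"],st["ee_pos"],st["wrist_force"],st["gripper_width"])
a=cv2.resize(im[150:290,180:380],None,fx=2,fy=2,interpolation=2);b=cv2.resize(sd[130:270,190:390],None,fx=2,fy=2,interpolation=2)
cv2.imwrite("pics/end.png",np.hstack([a,b]))
print(proj(i,[.584,-.0135,.123]))
```

```text
16.05 [ 0.5876 -0.0139  0.2725] [ 0.9314 -0.3979  0.782 ] 0.04765771606211818
[276.5555 221.7491]
```

View pics/end.png

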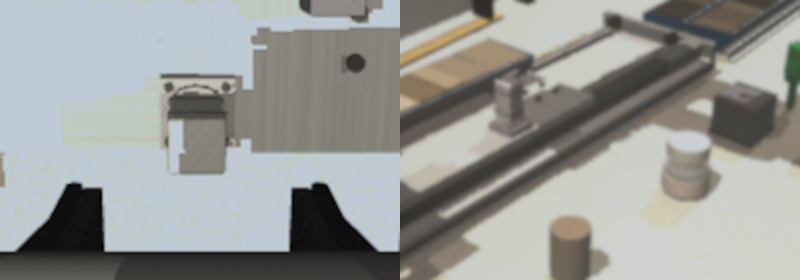

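The pin stands upright with its collar flush on the bush (left panel about (197,130), right panel about (510,110)). The gripper is clear, and the jar and plug are where they were.

```bash
python3 -c "
from plant import robot
print(robot.job_done())"
```

```text
the job is handed in; nothing more can be done
None
```

The job is handed in, with no verdict returned: the pin dropped into the index hole about 95 mm along the slide, its collar looks flush on the bush in the last picture, it is released, and I saw no wrist force above about 11 N.

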